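# Back off the antenna clamp bolt with the ratchet set to loosen

### The arm

A 7-joint arm with a two-finger parallel gripper is mounted at the origin on the work surface. World frame = base frame: x ahead of the robot, y to its left, z up, the work surface at z = 0. Lengths are in m, angles in rad, forces in N, time in s.
With the tool pointing down it reaches from about 0.4 to 0.85 m from the base axis. Payload 10.4 kg.
Tool frame: the origin (TCP) lies on the mounting face of the last link; the fingertips stand 173 mm ahead of it and the grasp point (between the pads) lies 155 mm ahead of it (ctrl.tip_extent is the distance from the TCP to the fingertips, in m); z points along the fingers, y is the line along which they close (so a half turn about z gives the same grasp; the last joint's range is limited). The gripper opens to 85 mm and grips with 20 to 120 N. Pads are 22 mm wide; open, the fingers measure 114 mm over their backs; the gripper's body (76 mm by 85 mm) begins 54 mm behind the grasp point. The pads swing forward as they close: fully open they stand 13 mm farther back than shut.
Start: joints at [-1.311, 0.332, -0.065, 1.46, 0.022, 1.35, -0.088], TCP at [0.174, 0.6, 0.405] pointing down, gripper open.
Joint ranges: [-2.6, 2.6], [-0.5, 2.12], [-1.47, 1.34], [0.16, 2.42], [-1.27, 4.41], [0.06, 2.06], [-2.6, 2.6]. Speed limits (rad/s): [2.22, 2.22, 2.79, 2.79, 3.14, 3.14, 3.14].

### API

Orientations are given as a unit quaternion [x, y, z, w].
In Python, from workcell import ctrl gives the robot as it stands.
- The arm moves only by the tool move_arm, never from a script. Its argument "rows" is a list of rows, each a list of 3 entries, a list of its own where there are three numbers: the shift along the tool's x, y, z in mm, then the turn, a rotation vector about the tool's x, y, z in degrees, then the closure, from 0 (fully open) to 1 (shut). A call has 1 to 20 rows; each row is the pose to reach, as a shift and turn from the pose commanded when the call began, along the tool's axes at that moment; what a row does not reach only later rows make up. A row lasts 1/8 s, in which the tool goes at most 62.5 mm and 10.7 degrees, less where a joint would pass 70% of its speed; a pose out of reach is approached as far as the arm can. A call with a gripper value outside its range is refused whole. The fingers move at their own pace and stop on an object; "grip_force" is the grip in N (left out, the last holds). Time passes only in rows, so rows that repeat a pose let the fingers close. It gives the time, the measured TCP pose, the force, the opening and the grip force at its end, in the units of the state.
- ctrl.get_obs(): the state, without advancing time (a new reading comes with each control period).
- ctrl.capture(name): name is "side" or "top" or "wrist"; returns (picture, depth): 384x512x3 uint8, blue, green, red; 384x512 float32, m along the optical axis (not along the pixel's ray), 0 where there is no reading.
- ctrl.camera_params(name): a dict with "mtx" (3x3 intrinsics, pixels), "T" (4x4, takes a point from camera to world coordinates). Camera axes: x right, y up, looking along -z (the intrinsics and any distortion apply to the point x, -y, -z); pixel columns grow to the right and rows downward; lengths in m; the calibration is good to about 2 mm. A picture is of the moment at which its call begins: read the wrist's pose just before it. camera_params takes no time and is no camera call; for the wrist camera it gives the pose at the moment of the call.
- ctrl.hand_in(): hands the job in; it is judged then, once.
The state is a dict: "time": time; "joints": joint angles; "qvel": joint speeds; "effort": joint torques, N m; "ee_pos": TCP position; "orientation": TCP orientation; "contact_force": force on the tool from outside, world axes, zero at the start; "moment": the same for the moment, N m; "finger_gap": finger opening in m; "gripper_force": force on a finger pad.
Only numpy, scipy, OpenCV 4.12 (cv2) and the standard library are available. Lean on these libraries where they do the work, as an engineer would, in place of code of your own. Each camera call takes 0.05 s, during which the arm holds its last target. There are 200 camera calls.

### The job

The ratchet on the antenna clamp's bolt was left set to tighten. Flip its direction lever to the loosening side, then swing the ratchet handle to back the bolt off until you feel its lug come up against the stop post, and press it home there with about 15 N at the middle of the handle, never more than 20 N. Turn the bolt only with the ratchet, do not tighten it, then let go and leave the lug against the post, the lever on loosening and the other things on the shelf where they lie.

Things in the scene. Friction and masses are not known exactly. Their poses are not given: they have to be found in the camera images.
- clamp: Aluminium clamp fixed on the shelf, 161 mm long (its x -36 to +125), 74 mm wide; 40 mm high round the bolt, 52 mm high further out where it holds the grey antenna whip base (42 mm diameter, upright, 94 mm along the clamp's +x from the bolt, top 134 mm above the shelf). Origin: on the upright bolt axis, at shelf height; z up.
- bolt: Clamp bolt under the ratchet head, turning about an upright axis; 44 mm flange with a bar lug (10 mm wide, 43 to 51 mm above the shelf) out to 50 mm from the axis, 70 degrees clockwise of its +x. Counter-clockwise from above loosens (right-hand thread). Turning it, with the ratchet's own friction, takes 3 to 6 N at the middle of the handle. Origin on the axis, 42.5 mm above the shelf; z up.
- lug (a point): Point on the leading (counter-clockwise) flank of the bolt's lug, 40 mm from the bolt axis, 46.5 mm above the shelf; this is what meets the stop post.
- stop: Steel stop post, 10 mm diameter, 14 mm high, fixed on the clamp 40 mm from the bolt axis. Origin on the bolt axis, 40 mm above the shelf; the post stands on its +x. The lug turns some 0.2 to 0.7 rad counter-clockwise to reach it. It is hard: past contact the force at the handle rises within a few mm, which only shows in the force.
- stop_face (a point): Point on the post's surface facing the oncoming lug, 40 mm from the bolt axis, 46.5 mm above the shelf.
- ratchet: Ratchet, captive on the bolt; origin on its axis, 50.5 mm above the shelf, handle along +x, z up. Head 64 mm across, top at 72.5 mm. Own friction 0.2 N m, some 0.2 more while clicking. Set to loosen, a counter-clockwise swing (from above) takes the bolt along after at most 0.55 rad of free play, clockwise clicks freely; set to tighten, the reverse. Starts robot-side; 1.5 rad of swing room.
- handle_grip (a point): Point on the handle's centre line, 140 mm from the bolt axis, 61.5 mm above the shelf: a good place to push or pinch. The black rubber handle is a level round bar, 24 mm diameter, 82 to 192 mm from the axis.
- lever (a joint): Direction lever on the ratchet head; upright pin 38 mm from the bolt axis along the ratchet's +x. Springs over centre and stays on either side; -0.35 to +0.35 rad, counter-clockwise positive. Negative (tab on the ratchet's +y side) = tighten, as it starts; positive (tab on its -y side) = loosen. About 0.35 with the pawl between teeth, as little as 0.1 on a tooth. Some 2 to 3 N at the tab flips it.
- lever_tab (a point): Upper part of the lever's upright thumb tab, 91 mm above the shelf: a steel plate 16 mm long, 8 mm thick, from 74 to 102 mm above the shelf, 34 mm from the lever's pin toward the bolt axis and nearly over it. Pushed sideways, about 23 mm from one side to the other; free space of 25 mm and more on both sides, above the head.
- battery_tube: Bystander: green anodized tube 34 mm diameter, 122 mm long, lying on the shelf. Origin under its middle.
- tent_peg: Bystander: flat steel tent peg 170 mm long, 6 mm thick, lying on the shelf. Origin under its middle.
- foot_cap: Bystander: black rubber foot cap, 42 mm diameter, 28 mm high. Origin under its middle.

How it is judged:
On the way, in this order (a step that is already met when the one before it is completed fails the run):
1. the direction lever is flipped to the loosening side (value of joint lever above 0.08 rad), for 0.2 s.
2. the bolt's lug is pressed home against the stop post (over 25 N there, which takes some 11 N at the middle of the handle) with the lever still on loosening (contact force between bolt and stop above 25 N and value of joint lever above 0.05 rad), for 0.2 s.
At the end, for the whole second after the job is handed in: The lug's flank lies within 3 mm of the stop post's face, the lever is still on the loosening side (over 0.05 rad), the ratchet is at rest, and battery tube, tent peg and foot cap lie within 20 mm of where they were (horizontal distance between lug and stop_face below 0.003 m and value of joint lever above 0.05 rad and angular speed of ratchet below 0.1 rad/s and distance of each of battery_tube, tent_peg, foot_cap from where it was at the start of the episode below 0.02 m); the robot touches nothing.
It fails at once if the lug is forced against the stop post with over 60 N (some 21 N at the middle of the handle) (contact force between bolt and stop above 60 N).
It fails at once if the bolt is turned tighter (over about 0.1 rad) (x of lug in the frame of clamp below 0.0125 m).
It fails at once if the robot pushes the bolt or its lug directly (contact force between any of the fingers, the arm and bolt above 2 N).
It fails at once if a bystander is knocked away (over 30 mm) (distance of any of battery_tube, tent_peg, foot_cap from where it was at the start of the episode above 0.03 m).
It also fails if it takes over 51 s, if anything falls off the work surface, if the arm or the gripper's body presses on something with over 40 N, if the wrist force passes 120 N, or if a joint passes its speed limit or range.

## Working session

There is one attempt and no reset: what is moved stays moved. The work goes in short steps, Python scripts to look and compute and a tool call to move; the robot and the scene stay as the last step left them, time stands still between calls to the robot, and variables do not carry over. Pictures are saved under pics/ and viewed, at most 10 in all, crops included, and the job is handed in when it is done.

Besides the shell and the picture viewer there is one more tool, called as a command line: name --argument value ..., lists and objects as JSON in quotes. move_arm: Moves the arm, as the interface text tells. Its arguments: {"type":"object","properties":{"rows":{"type":"array"},"grip_force":{"type":"number"}},"required":["rows"]}

```bash
mkdir -p pics; python3 - <<'E'
from workcell import ctrl
import cv2,numpy as np
o=ctrl.get_obs();print(o)
for n in("side","top"):
    p,d=ctrl.capture(n);cv2.imwrite(f"pics/{n}0.png",p);np.save(f"{n}0.npy",d)
    c=ctrl.camera_params(n);print(n,c)
a=cv2.imread("pics/top0.png")
E
```

```text
{'time': 0.0, 'joints': array([-1.31058287,  0.33285363, -0.06470707,  1.46093403,  0.02160906,
        1.34991207, -0.08846424]), 'qvel': array([-0.00012849, -0.00247784,  0.00166194, -0.00050358, -0.00090865,
       -0.00054789, -0.00034317]), 'effort': array([ 2.38520588e-04, -6.25443077e+01,  4.97620110e-02, -3.91622257e+01,
        1.64012419e-02,  9.57601180e-03,  2.33903376e-05]), 'ee_pos': array([0.17436686, 0.60004702, 0.40393066]), 'orientation': array([ 1.40903598e-01,  9.90023070e-01, -7.02737815e-04, -6.32671432e-05]), 'contact_force': array([ 1.03747188, -0.83667007,  0.59238795]), 'moment': array([ 0.02007151, -0.01637206, -0.01369393]), 'gripper_force': 0.0, 'finger_gap': 0.08532041761877092}
side {'mtx': array([[357.72780564,   0.        , 251.25246685],
       [  0.        , 357.72780564, 192.86626562],
       [  0.        ,   0.        ,   1.        ]]), 'T': array([[ 0.91258033,  0.22512925, -0.34134141,  0.25610401],
       [-0.40849633,  0.46498417, -0.78544285, -0.70889716],
       [-0.01810781,  0.85621641,  0.51629988,  0.52809236],
       [ 0.        ,  0.        ,  0.        ,  1.        ]])}
top {'mtx': array([[391.88645345,   0.        , 250.6930696 ],
       [  0.        , 391.88645345, 187.31037501],
       [  0.        ,   0.        ,   1.        ]]), 'T': array([[-0.01053004,  0.99427061, -0.10637233,  0.42960479],
       [-0.99987761, -0.01170051, -0.01038544, -0.02439107],
       [-0.01157055,  0.10624995,  0.99427213,  1.08515684],
       [ 0.        ,  0.        ,  0.        ,  1.        ]])}
```

View pics/side0.png

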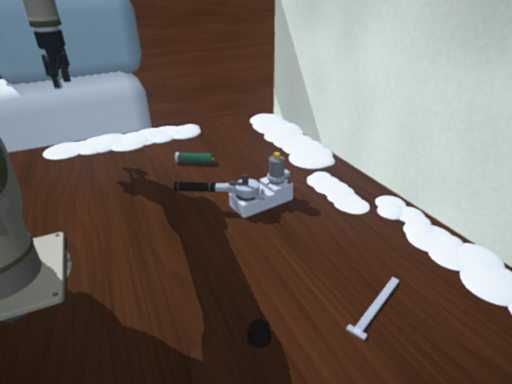

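View pics/top0.png

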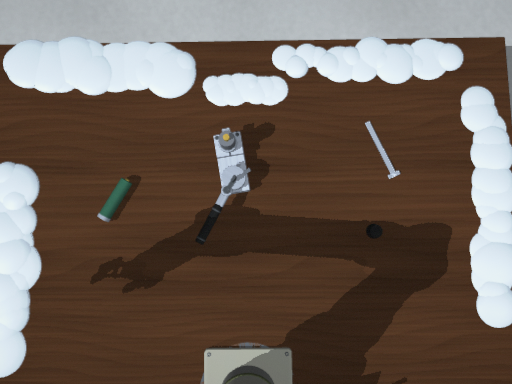

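The side view shows the ratchet handle at about (175-215,186) and the clamp at (262,195). In the top view the head is near (235,178), the handle tip near (200,242) and the whip at (228,138). Next I'll measure these with depth.

```bash
cat > h.py <<'E'
import numpy as np,cv2
from workcell import ctrl
def cloud(d,c):
    K,T=c["mtx"],c["T"];v,u=np.mgrid[:d.shape[0],:d.shape[1]]
    P=np.stack([(u-K[0,2])/K[0,0]*d,-(v-K[1,2])/K[1,1]*d,-d],-1)
    return P@T[:3,:3].T+T[:3,3]
def ray(px,c,z):
    K,T=c["mtx"],c["T"];r=T[:3,:3]@np.array([(px[0]-K[0,2])/K[0,0],-(px[1]-K[1,2])/K[1,1],-1]);o=T[:3,3]
    return o+r*(z-o[2])/r[2]
def proj(p,c):
    K,T=c["mtx"],c["T"];q=T[:3,:3].T@(np.array(p)-T[:3,3]);return K[0,0]*q[0]/-q[2]+K[0,2],K[1,1]*q[1]/q[2]*-1*-1*-1*-1*1+0 if 0 else K[1,2]+K[1,1]*q[1]/q[2]
E
python3 - <<'E'
from h import *
c=ctrl.camera_params("top");d=np.load("top0.npy");P=cloud(d,c);I=cv2.imread("pics/top0.png")
R=P[120:250,190:265].reshape(-1,3);B=I[120:250,190:265].reshape(-1,3).max(1)
z=R[:,2]
print("table",np.median(z[z<.02]))
for lo,hi in((.12,.15),(.09,.11),(.080,.11),(.066,.078),(.045,.056)):
    m=(z>lo)&(z<hi);print(lo,m.sum(),R[m].mean(0) if m.any() else'',R[m].min(0),R[m].max(0))
m=(z>.05)&(z<.09)&(B<70);Q=R[m]
ce=Q.mean(0);u,s,v=np.linalg.svd(Q[:,:2]-ce[:2]);t=(Q[:,:2]-ce[:2])@v[0];print("handle",m.sum(),ce,v[0],t.min(),t.max())
v,u=np.mgrid[120:250,190:265];g=(z>.083)&(z<.12)
print(np.c_[u.ravel()[g],v.ravel()[g],R[g].round(4)])
big=lambda n,I,a,b,e,f,s:cv2.imwrite(n,cv2.resize(I[a:b,e:f],None,fx=s,fy=s,interpolation=cv2.INTER_CUBIC))
S=cv2.imread("pics/side0.png")
A=cv2.resize(I[120:250,190:265],(375,600));Bb=cv2.resize(S[140:225,170:300],(420,275));Z=np.zeros((600,800,3),np.uint8);Z[:,:375]=A;Z[:275,380:]=Bb
cv2.imwrite("pics/z0.png",Z)
E
```

```text
table -0.0002368675570521006
0.12 113 [0.65750327 0.04563232 0.12554849] [0.63759557 0.02865935 0.12001574] [0.67605293 0.06635565 0.13721596]
0.09 47 [0.60268697 0.03751439 0.10009967] [0.5518826  0.02530957 0.09126376] [0.6516987 0.0638759 0.1087474]
0.08 72 [0.5978847  0.03906939 0.09413935] [0.52298183 0.02370136 0.0800045 ] [0.6516987 0.0638759 0.1087474]
0.066 1007 [0.52435646 0.05929767 0.07169478] [0.39320179 0.00071169 0.06602218] [0.69737363 0.13150341 0.07798341]
0.045 346 [0.6437086  0.04013231 0.05161797] [ 0.52805178 -0.01222583  0.04514171] [0.69374003 0.0866149  0.0556755 ]
handle 390 [0.44756229 0.09557668 0.07028608] [-0.91931285  0.39352748] -0.24885768193512067 0.05783706036480545
[[2.230e+02 1.310e+02 6.764e-01 5.400e-02 1.195e-01]
 [2.250e+02 1.310e+02 6.765e-01 4.900e-02 1.188e-01]
 [2.260e+02 1.310e+02 6.763e-01 4.640e-02 1.193e-01]
 [2.210e+02 1.320e+02 6.741e-01 5.910e-02 1.185e-01]
 [2.220e+02 1.320e+02 6.745e-01 5.670e-02 1.171e-01]
 [2.230e+02 1.320e+02 6.744e-01 5.420e-02 1.172e-01]
 [2.250e+02 1.320e+02 6.740e-01 4.900e-02 1.184e-01]
 [2.260e+02 1.320e+
[... 7602 characters left out ...]
1.021e-01]
 [2.330e+02 1.780e+02 5.586e-01 3.020e-02 1.049e-01]
 [2.340e+02 1.780e+02 5.589e-01 2.790e-02 1.024e-01]
 [2.350e+02 1.780e+02 5.599e-01 2.570e-02 9.470e-02]
 [2.310e+02 1.790e+02 5.565e-01 3.550e-02 1.021e-01]
 [2.320e+02 1.790e+02 5.564e-01 3.290e-02 1.028e-01]
 [2.330e+02 1.790e+02 5.564e-01 3.040e-02 1.026e-01]
 [2.340e+02 1.790e+02 5.566e-01 2.800e-02 1.003e-01]
 [2.310e+02 1.800e+02 5.540e-01 3.550e-02 1.018e-01]
 [2.320e+02 1.800e+02 5.540e-01 3.300e-02 1.014e-01]
 [2.330e+02 1.800e+02 5.540e-01 3.050e-02 1.013e-01]
 [2.340e+02 1.800e+02 5.560e-01 2.880e-02 8.550e-02]
 [2.320e+02 1.810e+02 5.519e-01 3.320e-02 9.800e-02]
 [2.330e+02 1.810e+02 5.525e-01 3.100e-02 9.290e-02]]
```

View pics/z0.png

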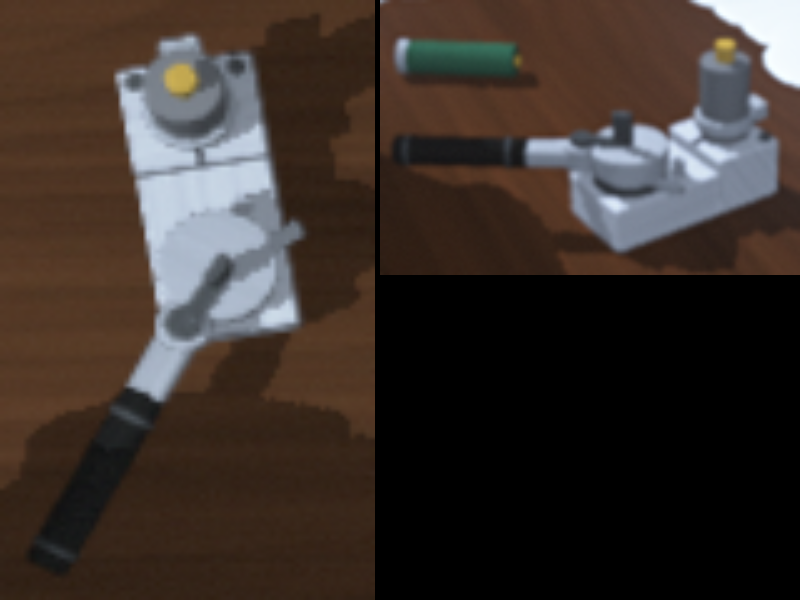

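The crop shows the head circle at about zoom (220,265), the lever pin at (180,322), the tab at (222,270), the lug tip at (300,232) and the handle end at (50,560). Now I'll fit the head circle and the handle line.

```bash
cat > fit.py <<'E'
from h import *
from scipy.optimize import least_squares
def fit(I,P,show=True):
    R=P[120:260,185:300].reshape(-1,3);B=I[120:260,185:300].reshape(-1,3).max(1);z=R[:,2]
    m=(z>.068)&(z<.078)&(B>60)&(R[:,0]<.60)&(R[:,0]>.48)&(R[:,1]<.085);H=R[m]
    m=(z>.06)&(z<.08)&(B<60)&(R[:,0]<.51);Q=R[m]
    for _ in range(3):
        ce=Q[:,:2].mean(0);v=np.linalg.svd(Q[:,:2]-ce,full_matrices=False)[2][0]
        Q=Q[abs((Q[:,:2]-ce)@[-v[1],v[0]])<.016]
    if v[0]>0:v=-v
    t=(Q[:,:2]-ce)@v
    # head rim: convex hull points off the handle side
    h=cv2.convexHull(H[:,:2].astype(np.float32))[:,0];a=h[(h-ce)@v<-.09]
    s=least_squares(lambda p:np.hypot(*(a-p[:2]).T)-p[2],[.555,.03,.032],loss="soft_l1",f_scale=.001).x
    end=ce+v*t.max();return s,ce,v,t,end
if __name__=="__main__":
    c=ctrl.camera_params("top");d=np.load("top0.npy");P=cloud(d,c);I=cv2.imread("pics/top0.png")
    s,ce,v,t,end=fit(I,P);print("head",s,"handle c",ce,"dir",v,np.degrees(np.arctan2(v[1],v[0])),"t",t.min(),t.max())
    print("axis from end",end-v*.192,"perp off",np.cross(v,s[:2]-ce))
    for n,px,z in(("lugtip",(250,166.4),.051),("whip",(226,135.6),.134),("pin",(226,184.4),.078)):print(n,ray(px,c,z))
    S=ctrl.camera_params("side");print("side tab",ray((170+242*130/420,140+112*85/275),S,.102))
E
python3 fit.py
```

```text
head [0.56513977 0.03200737 0.0313001 ] handle c [0.44321905 0.09717008] dir [-0.87966816  0.47558798] 151.60235980132543 t -0.05600282321365797 0.0528622066620095
axis from end [0.56561413 0.03099782] perp off -0.0006624672109940763
lugtip [ 0.59639876 -0.0123301   0.051     ]
whip [0.66093802 0.04537296 0.134     ]
pin [0.54568465 0.049974   0.078     ]
side tab [0.55980038 0.0276366  0.102     ]fit.py:19: DeprecationWarning: Arrays of 2-dimensional vectors are deprecated. Use arrays of 3-dimensional vectors instead. (deprecated in NumPy 2.0)
  print("axis from end",end-v*.192,"perp off",np.cross(v,s[:2]-ce))
```

```bash
cat > go.py <<'E'
from h import *
from scipy.spatial.transform import Rotation as Ro
A=np.array([.5655,.0315])
def to(tcp,yaw):
    "shift mm / rotvec deg in tool axes; yaw = heading of tool x in world, tool down"
    o=ctrl.get_obs();R=Ro.from_quat(o["orientation"]);y=np.radians(yaw)
    x=np.array([np.cos(y),np.sin(y),0]);G=Ro.from_matrix(np.c_[x,np.cross([0,0,-1],x),[0,0,-1]])
    print("t",o["time"],"pos",o["ee_pos"],"gap",o["finger_gap"],"F",o["contact_force"].round(2))
    print((R.inv().apply(np.array(tcp)-o["ee_pos"])*1e3).round(1),np.degrees((R.inv()*G).as_rotvec()).round(2))
E
python3 -c "
from go import *
to([.559,.029,.353],151.6)"
```

```text
t 0.1 pos [0.17436143 0.60006406 0.40400989] gap 0.08552868553336881 F [-0.19  0.45 -0.62]
[-528.7 -441.    51.6] [-7.00e-02  1.00e-02  1.22e+01]
```

move_arm --rows '[[[-529,-441,0],[0,0,12.2],0],[[-529,-441,0],[0,0,12.2],0],[[-529,-441,52],[0,0,12.2],0],[[-529,-441,52],[0,0,12.2],0],[[-529,-441,52],[0,0,12.2],0],[[-529,-441,52],[0,0,12.2],0.4],[[-529,-441,52],[0,0,12.2],0.4],[[-529,-441,52],[0,0,12.2],0.4],[[-529,-441,52],[0,0,12.2],0.4],[[-529,-441,52],[0,0,12.2],0.4],[[-529,-441,52],[0,0,12.2],0.4],[[-529,-441,52],[0,0,12.2],0.4],[[-529,-441,52],[0,0,12.2],0.4],[[-529,-441,52],[0,0,12.2],0.4],[[-529,-441,52],[0,0,12.2],0.4]]' --grip_force 20

```text
time: 1.98
ee_pos: [0.559, 0.0304, 0.3529]
orientation: [0.244, 0.97, 0.0, -0.0]
contact_force: [-0.2, -0.7, 0.2]
finger_gap: 0.0512
gripper_force: 0.0
```

```bash
python3 - <<'E'
from go import *
to([.559,.029,.253],151.6)
c=ctrl.camera_params("wrist");p,d=ctrl.capture("wrist");cv2.imwrite("pics/w1.png",p);np.save("w1.npy",d)
print(c)
P=cloud(d,c);z=P[...,2];m=(z>.09)&(z<.106)&(np.hypot(P[...,0]-.56,P[...,1]-.03)<.04);print(m.sum(),P[m].mean(0))
v,u=np.nonzero(m);print(u.min(),u.max(),v.min(),v.max())
m=(z>.069)&(z<.0755)&(np.hypot(P[...,0]-.5655,P[...,1]-.0315)<.05);print(m.sum(),P[m].min(0),P[m].max(0))
E
```

```text
t 1.975 pos [0.5589802  0.03035761 0.35287227] gap 0.05120773295753732 F [-0.22 -0.68  0.17]
[-0.7 -1.3 99.9] [ 0.04 -0.01  0.12]
{'mtx': array([[271.48075775,   0.        , 256.03183788],
       [  0.        , 271.48075775, 188.91619632],
       [  0.        ,   0.        ,   1.        ]]), 'T': array([[ 0.47271765, -0.84945346, -0.23445008,  0.50053965],
       [ 0.88121315,  0.45603858,  0.12446769,  0.06234317],
       [ 0.00118877, -0.26543856,  0.96412704,  0.32177212],
       [ 0.        ,  0.        ,  0.        ,  1.        ]])}
184 [0.55869956 0.03194502 0.10054944]
252 261 184 204
3010 [0.51815878 0.0012099  0.06903892] [0.59681986 0.06510863 0.07543732]
```

View pics/w1.png

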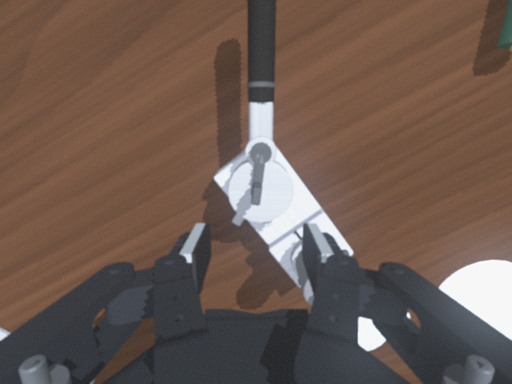

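The wrist view shows the handle running up the image at column 261, the lever pin at (261,152), the tab at (256,195) and the lug at (242,215). The tab sits on the tighten side and between the fingers, so I can descend and push.

move_arm --rows '[[[0,0,50],[0,0,0],0.4],[[0,0,92],[0,0,0],0.4],[[0,0,98],[0,0,0],0.4],[[0,0,98],[0,0,0],0.4],[[0,8,98],[0,0,0],0.4],[[0,15,98],[0,0,0],0.4],[[0,18,98],[0,0,0],0.4],[[0,20,98],[0,0,0],0.4],[[0,22,98],[0,0,0],0.4],[[0,24,98],[0,0,0],0.4],[[0,26,98],[0,0,0],0.4],[[0,26,98],[0,0,0],0.4]]'

```text
time: 3.52
ee_pos: [0.5717, 0.0524, 0.2546]
orientation: [0.245, 0.969, 0.0, -0.0]
contact_force: [0.3, 0.1, 0.3]
finger_gap: 0.0514
gripper_force: 0.0
```

```bash
cat > lev.py <<'E'
from go import *
import sys
o=ctrl.get_obs();F=Ro.from_quat(o["orientation"]).inv().apply(o["contact_force"]);print("t",o["time"],"F tool",F.round(2),"pos",o["ee_pos"])
c=ctrl.camera_params("wrist");p,d=ctrl.capture("wrist");cv2.imwrite(f"pics/{sys.argv[1]}.png",p)
P=cloud(d,c);z=P[...,2];m=(z>.092)&(z<.106)&(np.hypot(P[...,0]-.565,P[...,1]-.033)<.022)
b=np.radians(float(sys.argv[2]));v=np.array([np.cos(b),np.sin(b)]);w=P[m][:,:2]-[.565,.033]
print("tab px",m.sum(),np.median(P[m],0),"ratchet x",np.median(w@v),"y",np.median(w@[-v[1],v[0]]))
E
python3 lev.py w2 151.6
```

```text
t 3.525 F tool [-0.19  0.18 -0.27] pos [0.57171866 0.05235544 0.25463322]
tab px 1074 [0.55852412 0.03506749 0.10084688] ratchet x 0.008162973489540096 y 0.00024306658480792274
```

View pics/w2.png

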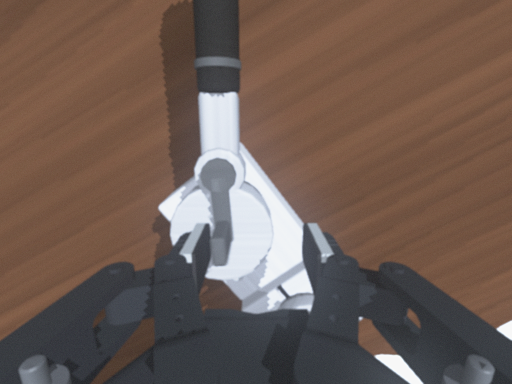

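The tab at (221,250) is now almost on the handle line (column 218), with the left finger (200,245) right at it. I'll keep pushing.

move_arm --rows '[[[0,2,0],[0,0,0],0.4],[[0,4,0],[0,0,0],0.4],[[0,6,0],[0,0,0],0.4],[[0,8,0],[0,0,0],0.4],[[0,8,0],[0,0,0],0.4]]'

```text
time: 4.2
ee_pos: [0.5752, 0.0583, 0.2545]
orientation: [0.246, 0.969, -0.001, -0.001]
contact_force: [-3.5, -3.1, 2.2]
finger_gap: 0.0515
gripper_force: 2.3
```

```bash
python3 lev.py w3 151.6
```

```text
t 4.2 F tool [ 1.56 -4.4  -2.24] pos [0.57523982 0.05827781 0.2545287 ]
tab px 1077 [0.56053425 0.04040402 0.10087281] ratchet x 0.008577073222858408 y -0.004583639673258416
```

View pics/w3.png

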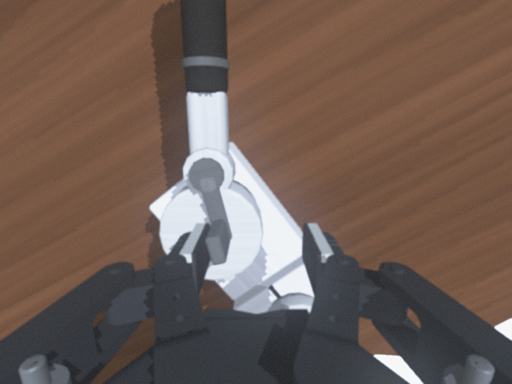

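The tab at (217,245) is now right of the pin and handle line (column 207), and a force of 4.4 N suggests the pawl is sitting on a tooth. I'll back off and see whether it stays.

move_arm --rows '[[[0,-5,0],[0,0,0],0.4],[[0,-12,0],[0,0,0],0.4],[[0,-18,0],[0,0,0],0.4],[[0,-18,0],[0,0,0],0.4]]'

```text
time: 4.75
ee_pos: [0.5668, 0.0426, 0.2548]
orientation: [0.246, 0.969, 0.0, 0.0]
contact_force: [0.7, 0.6, -0.6]
finger_gap: 0.0513
gripper_force: 0.0
```

```bash
python3 lev.py w4 151.6; python3 -c "
from go import *
p,d=ctrl.capture('top');cv2.imwrite('pics/top4.png',p);np.save('top4.npy',d)
from fit import fit
s,ce,v,t,e=fit(p,cloud(d,ctrl.camera_params('top')));print(s,ce,v,np.degrees(np.arctan2(v[1],v[0])))
g=np.array([.565,.033])+.14*v;print('grip',g)
to([.565,.033,.353],151.6)"
```

```text
t 4.75 F tool [-0.33  0.87  0.6 ] pos [0.56677638 0.04261155 0.25481437]
tab px 827 [0.56015248 0.04021947 0.10107721] ratchet x 0.0061404268340616375 y -0.004993816965888761fit.py:8: RuntimeWarning: Mean of empty slice.
  ce=Q[:,:2].mean(0);v=np.linalg.svd(Q[:,:2]-ce,full_matrices=False)[2][0]
  ret = um.true_divide(
Traceback (most recent call last):
  File "fit.py", line 8, in fit
    ce=Q[:,:2].mean(0);v=np.linalg.svd(Q[:,:2]-ce,full_matrices=False)[2][0]
                         ~~~~~~~~~~~~~~~~~~~~~~~~~~~~~~~~~~~~~~~~~~~~~~~~^^^
IndexError: index 0 is out of bounds for axis 0 with size 0
```

The lever stays over: the tab is 5 mm past centre, about +0.15 rad. Next is the handle, and I'll estimate the stop post angle as well.

```bash
python3 - <<'E'
from go import *
S=ctrl.camera_params("side");a=np.array([.565,.033])
for px in((262.9,191),(262.9,188)):
    q=ray(px,S,.052)[:2]-a;print("post?",np.hypot(*q),np.degrees(np.arctan2(q[1],q[0])))
b=np.radians(151.6);v=np.array([np.cos(b),np.sin(b)]);g=a+.14*v
to([*g,.33],151.6);to([*g,.218],151.6);print(ctrl.get_obs()["joints"].round(2))
E
```

```text
post? 0.043123131379401596 -31.054331051729683
post? 0.04442714798263492 -10.823823049015553
t 4.85 pos [0.56696641 0.04328842 0.25476944] gap 0.05155342652843598 F [ 0.04 -0.09  0.3 ]
[136.8 -10.  -75.2] [ 0.02  0.   -0.  ]
t 4.85 pos [0.56696641 0.04328842 0.25476944] gap 0.05155342652843598 F [ 0.04 -0.09  0.3 ]
[136.8 -10.   36.8] [ 0.02  0.   -0.  ]
[-0.55  0.36  0.47  1.8  -0.19  1.02  1.07]
```

move_arm --rows '[[[0,0,-60],[0,0,0],0.4],[[45,-5,-65],[0,0,0],0.4],[[95,-10,-65],[0,0,0],0.4],[[137,-10,-40],[0,0,0],0.4],[[137,-10,0],[0,0,0],0.4],[[137,-10,36],[0,0,0],0.4],[[137,-10,36],[0,0,0],0.4],[[137,-10,36],[0,0,0],0.5],[[137,-10,36],[0,0,0],0.5]]'

```text
time: 5.98
ee_pos: [0.4424, 0.0997, 0.2201]
orientation: [0.245, 0.969, 0.001, 0.001]
contact_force: [0.2, -0.3, 0.3]
finger_gap: 0.043
gripper_force: 0.0
```

```bash
python3 - <<'E'
from go import *
o=ctrl.get_obs();print(o["time"],o["ee_pos"],o["contact_force"],o["finger_gap"])
p,d=ctrl.capture("wrist");cv2.imwrite("pics/w5.png",p)
E
```

```text
5.975 [0.44238444 0.0997232  0.22012637] [ 0.23961387 -0.32335568  0.27255974] 0.04298392043513284
```

View pics/w5.png

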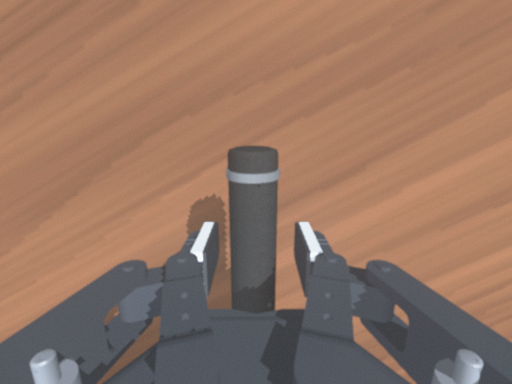

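The handle at (253,230) is centred between the pads. I'll swing it counter-clockwise, pushing with the right-hand pad.

move_arm --rows '[[[0,-5,0],[0,0,0],0.5],[[0,-9.5,0],[0,0,0],0.5],[[-0.4,-14.4,0],[0,0,-2],0.5],[[-1,-19.2,0],[0,0,-4],0.5],[[-1.8,-24.1,0],[0,0,-6],0.5],[[-2.7,-28.9,0],[0,0,-8],0.5],[[-3.8,-33.7,0],[0,0,-10],0.5],[[-3.8,-33.7,0],[0,0,-10],0.5]]'

```text
time: 7.02
ee_pos: [0.4288, 0.0677, 0.2188]
orientation: [0.16, 0.987, 0.0, 0.0]
contact_force: [0.2, 0.5, -0.2]
finger_gap: 0.0424
gripper_force: 0.0
```

```bash
cat > arc.py <<'E'
from go import *
import sys
# arc rows: from the present pose, tool centre turned about the axis by each angle
o=ctrl.get_obs();R=Ro.from_quat(o["orientation"]);a=np.array([.565,.033,0]);F=R.inv().apply(o["contact_force"])
x=R.apply([1,0,0]);w=o["ee_pos"]-a;w[2]=0;y=np.degrees(np.arctan2(x[1],x[0]))%360
print("t",o["time"],"F tool",F.round(2),"tilt",R.apply([0,0,1]).round(3),"yaw",y.round(1),"pos angle",(np.degrees(np.arctan2(w[1],w[0]))%360).round(1),"r",np.hypot(*w[:2]).round(4),"z",o["ee_pos"][2].round(4),"gap",o["finger_gap"].round(4),"j",o["joints"].round(2))
for s in map(float,sys.argv[1:]):
    print(s,(R.inv().apply(Ro.from_euler("z",s,degrees=True).apply(w)-w)*1e3).round(1))
E
python3 arc.py 1 2 3 4 5 6
python3 - <<'E'
from h import *
from fit import fit
p,d=ctrl.capture("side");cv2.imwrite("pics/s6.png",p)
p,d=ctrl.capture("top");cv2.imwrite("pics/t6.png",p)
E
```

```text
Traceback (most recent call last):
  File "arc.py", line 6, in <module>
    print("t",o["time"],"F tool",F.round(2),"tilt",R.apply([0,0,1]).round(3),"yaw",y.round(1),"pos angle",(np.degrees(np.arctan2(w[1],w[0]))%360).round(1),"r",np.hypot(*w[:2]).round(4),"z",o["ee_pos"][2].round(4),"gap",o["finger_gap"].round(4),"j",o["joints"].round(2))
                                                                                                                                                                                                                           ^^^^^^^^^^^^^^^^^^^^^
AttributeError: 'float' object has no attribute 'round'
```

```bash
sed -i 's/o\["finger_gap"\].round(4)/o["finger_gap"]/' arc.py; python3 arc.py 1 2 3 4 5 6
python3 - <<'E'
import cv2,numpy as np
p=cv2.imread("pics/s6.png");q=cv2.imread("pics/t6.png")
Z=np.zeros((600,800,3),np.uint8);Z[:,:400]=cv2.resize(q[130:250,190:270],(400,600));Z[:300,400:]=cv2.resize(p[140:230,180:300],(400,300))
cv2.imwrite("pics/z6.png",Z)
E
```

```text
t 7.125 F tool [-0.89 -0.33 -0.16] tilt [ 0.  0. -1.] yaw 161.5 pos angle 165.6 r 0.1405 z 0.2187 gap 0.04270153614524739 j [-0.68  0.12  0.44  2.16 -0.07  0.87  1.05]
1.0 [-0.2 -2.4 -0. ]
2.0 [-0.4 -4.9 -0. ]
3.0 [-0.7 -7.3 -0. ]
4.0 [-1.  -9.8 -0. ]
5.0 [ -1.4 -12.2  -0. ]
6.0 [ -1.8 -14.6  -0. ]
```

View pics/z6.png

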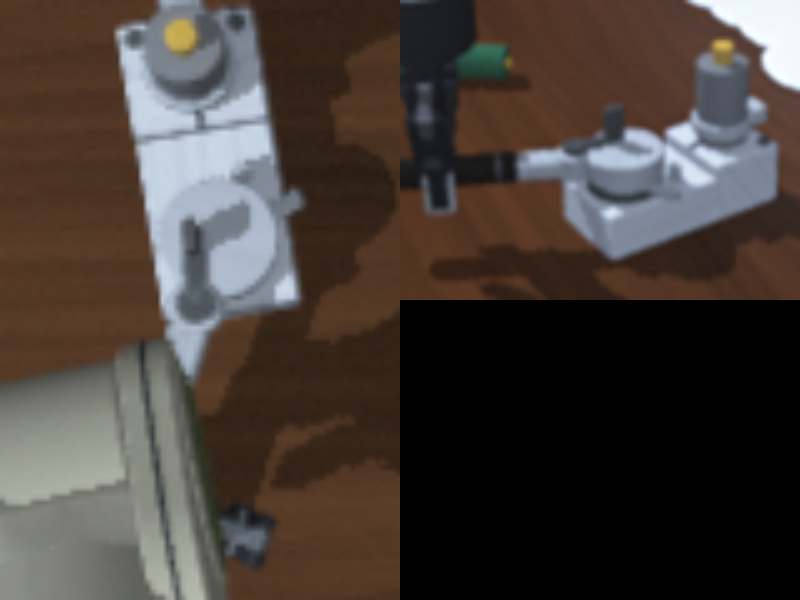

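In the side crop the handle has turned to column 460-560, and the lever is now tilted to the loosen side. In the top crop the lug at (295,200) hasn't turned yet, so this is still free play. I'll continue in small steps.

move_arm --rows '[[[-0.2,-2.4,0],[0,0,-1],0.5],[[-0.4,-4.9,0],[0,0,-2],0.5],[[-0.7,-7.3,0],[0,0,-3],0.5],[[-1,-9.8,0],[0,0,-4],0.5],[[-1.4,-12.2,0],[0,0,-5],0.5]]'

```text
time: 7.75
ee_pos: [0.4264, 0.0561, 0.2187]
orientation: [0.116, 0.993, 0.0, -0.0]
contact_force: [-0.5, 5.1, -0.4]
finger_gap: 0.0426
gripper_force: 2.5
```

```bash
python3 arc.py
```

```text
t 7.75 F tool [1.64 4.85 0.4 ] tilt [-0.  0. -1.] yaw 166.7 pos angle 170.5 r 0.1405 z 0.2187 gap 0.04256654734273523 j [-0.66  0.11  0.44  2.17 -0.06  0.87  1.16]
```

move_arm --rows '[[[-0.2,-2.4,0],[0,0,-1],0.5],[[-0.4,-4.9,0],[0,0,-2],0.5],[[-0.7,-7.3,0],[0,0,-3],0.5]]'

```text
time: 8.12
ee_pos: [0.4253, 0.0488, 0.2187]
orientation: [0.09, 0.996, 0.0, -0.0]
contact_force: [0.0, 5.5, 0.4]
finger_gap: 0.0426
gripper_force: 2.4
```

```bash
python3 arc.py
```

```text
t 8.125 F tool [ 0.95  5.44 -0.39] tilt [-0.  0. -1.] yaw 169.7 pos angle 173.5 r 0.1406 z 0.2187 gap 0.042552298960719694 j [-0.64  0.11  0.44  2.18 -0.06  0.87  1.23]
```

move_arm --rows '[[[-0.2,-2.4,0],[0,0,-1],0.5],[[-0.4,-4.4,0],[0,0,-1.8],0.5]]'

```text
time: 8.38
ee_pos: [0.4249, 0.0444, 0.2187]
orientation: [0.074, 0.997, 0.0, -0.0]
contact_force: [-0.8, 5.0, 1.7]
finger_gap: 0.0428
gripper_force: 2.4
```

```bash
python3 - <<'E'
import cv2,numpy as np
from h import *
p,d=ctrl.capture("side");cv2.imwrite("pics/s7.png",p)
q=cv2.imread("pics/s6.png")
f=lambda i:cv2.resize(i[165:205,235:285],(400,320),interpolation=cv2.INTER_CUBIC)
cv2.imwrite("pics/z7.png",np.hstack([f(q),f(p)]))
E
```

```text
(no output)
```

View pics/z7.png

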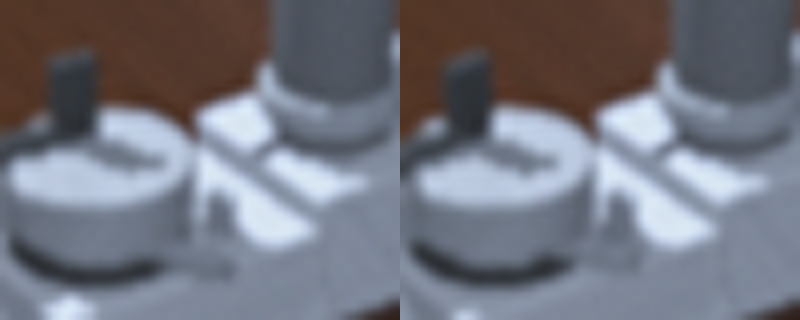

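The post is at about (218,215) in the left panel and the lug tip has crept from (228,262) to (230,255). There is still a gap, so I'll keep going in roughly 2° steps.

move_arm --rows '[[[-0.2,-2.4,0],[0,0,-1],0.5],[[-0.4,-4.4,0],[0,0,-1.8],0.5]]'

```text
time: 8.68
ee_pos: [0.4246, 0.04, 0.2187]
orientation: [0.059, 0.998, 0.0, -0.0]
contact_force: [-1.1, 4.9, 0.9]
finger_gap: 0.0428
gripper_force: 2.4
```

move_arm --rows '[[[-0.2,-2.4,0],[0,0,-1],0.5],[[-0.4,-4.4,0],[0,0,-1.8],0.5]]'

```text
time: 8.93
ee_pos: [0.4244, 0.0356, 0.2187]
orientation: [0.043, 0.999, 0.0, -0.0]
contact_force: [-2.3, 4.7, 1.4]
finger_gap: 0.0426
gripper_force: 2.4
```

move_arm --rows '[[[-0.2,-2.4,0],[0,0,-1],0.5],[[-0.4,-4.4,0],[0,0,-1.8],0.5]]'

```text
time: 9.18
ee_pos: [0.4244, 0.0312, 0.2187]
orientation: [0.028, 1.0, 0.0, -0.0]
contact_force: [-2.2, 4.8, 2.7]
finger_gap: 0.0429
gripper_force: 2.4
```

move_arm --rows '[[[-0.2,-2.4,0],[0,0,-1],0.5],[[-0.4,-4.4,0],[0,0,-1.8],0.5]]'

```text
time: 9.43
ee_pos: [0.4245, 0.0267, 0.2186]
orientation: [0.012, 1.0, 0.0, -0.0]
contact_force: [-2.1, 4.9, 2.8]
finger_gap: 0.0427
gripper_force: 2.4
```

```bash
python3 arc.py 1 1.8; python3 - <<'E'
import cv2,numpy as np
from h import *
p,d=ctrl.capture("side");cv2.imwrite("pics/s8.png",p)
S=ctrl.camera_params("side");a=np.array([.565,.033])
for px,z in(((262.3,189.5),.054),((262.3,195),.04),((262.3,192.5),.047)):
    q=ray(px,S,z)[:2]-a;print("post?",np.hypot(*q),np.degrees(np.arctan2(q[1],q[0])))
f=lambda i:cv2.resize(i[165:205,235:285],(400,320),interpolation=cv2.INTER_CUBIC)
cv2.imwrite("pics/z8.png",f(p))
E
```

```text
t 9.425 F tool [ 2.19  4.9  -2.81] tilt [-0.001  0.    -1.   ] yaw 178.6 pos angle 182.6 r 0.1406 z 0.2186 gap 0.042733685580602275 j [-0.6   0.1   0.45  2.18 -0.06  0.87  1.43]
1.0 [-0.2 -2.4 -0. ]
1.8 [-0.4 -4.4 -0. ]
post? 0.04137720328376694 -25.347119140926857
post? 0.04157587499812862 -31.651541238340076
post? 0.041494528604533745 -30.21733495316656
```

View pics/z8.png

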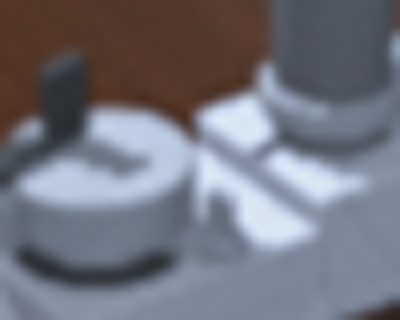

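The lug tip at (232,240) is now almost at the post (218,215), so I'll take finer steps.

move_arm --rows '[[[-0.2,-1.7,0],[0,0,-0.7],0.5],[[-0.3,-3.4,0],[0,0,-1.4],0.5]]'

```text
time: 9.72
ee_pos: [0.4248, 0.0234, 0.2186]
orientation: [-0.0, 1.0, 0.0, -0.0]
contact_force: [-1.5, 4.6, 1.9]
finger_gap: 0.0431
gripper_force: 2.4
```

move_arm --rows '[[[-0.2,-1.7,0],[0,0,-0.7],0.5],[[-0.3,-3.4,0],[0,0,-1.4],0.5]]'

```text
time: 9.98
ee_pos: [0.425, 0.02, 0.2186]
orientation: [-0.012, 1.0, 0.0, -0.0]
contact_force: [-1.8, 5.0, 2.7]
finger_gap: 0.0426
gripper_force: 2.4
```

move_arm --rows '[[[-0.2,-1.7,0],[0,0,-0.7],0.5],[[-0.3,-3.4,0],[0,0,-1.4],0.5]]'

```text
time: 10.22
ee_pos: [0.4254, 0.0166, 0.2186]
orientation: [-0.025, 1.0, 0.0, -0.001]
contact_force: [-2.6, 4.9, 2.7]
finger_gap: 0.0428
gripper_force: 2.4
```

move_arm --rows '[[[-0.2,-1.7,0],[0,0,-0.7],0.5],[[-0.3,-3.4,0],[0,0,-1.4],0.5]]'

```text
time: 10.48
ee_pos: [0.4259, 0.0132, 0.2186]
orientation: [-0.037, 0.999, 0.0, -0.001]
contact_force: [-1.6, 5.2, 1.6]
finger_gap: 0.0425
gripper_force: 2.4
```

move_arm --rows '[[[-0.2,-1.7,0],[0,0,-0.7],0.5],[[-0.3,-3.4,0],[0,0,-1.4],0.5]]'

```text
time: 10.72
ee_pos: [0.4264, 0.0098, 0.2185]
orientation: [-0.049, 0.999, 0.0, -0.001]
contact_force: [-1.8, 4.7, 2.9]
finger_gap: 0.0425
gripper_force: 2.4
```

move_arm --rows '[[[-0.2,-1.7,0],[0,0,-0.7],0.5],[[-0.3,-3.4,0],[0,0,-1.4],0.5]]'

```text
time: 10.98
ee_pos: [0.427, 0.0065, 0.2186]
orientation: [-0.061, 0.998, 0.0, -0.001]
contact_force: [-3.3, 4.1, 2.0]
finger_gap: 0.0426
gripper_force: 2.4
```

```bash
python3 arc.py 0.7 1.4; python3 - <<'E'
import cv2,numpy as np
from h import *
p,d=ctrl.capture("side")
f=lambda i:cv2.resize(i[165:205,235:285],(400,320),interpolation=cv2.INTER_CUBIC)
cv2.imwrite("pics/z9.png",f(p))
E
```

```text
t 10.975 F tool [ 2.79  4.5  -2.03] tilt [-0.001  0.    -1.   ] yaw 187.0 pos angle 190.9 r 0.1405 z 0.2186 gap 0.04263308876380037 j [-0.56  0.11  0.46  2.18 -0.06  0.87  1.63]
0.7 [-0.1 -1.7 -0. ]
1.4 [-0.3 -3.4 -0. ]
```

View pics/z9.png

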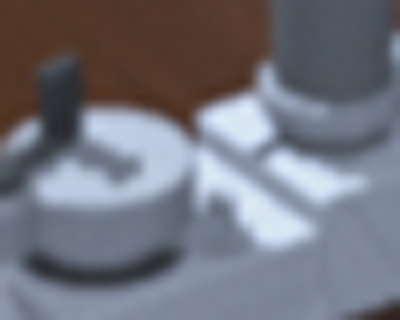

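The lug tip at (235,232) is right beside the post. That picture was my 11th, one over the limit of 10, so I won't view any more. From here I go by force only.

move_arm --rows '[[[-0.2,-1.7,0],[0,0,-0.7],0.5],[[-0.3,-3.4,0],[0,0,-1.4],0.5]]'

```text
time: 11.28
ee_pos: [0.4277, 0.0031, 0.2185]
orientation: [-0.073, 0.997, 0.0, -0.001]
contact_force: [-1.5, 4.8, 2.3]
finger_gap: 0.0425
gripper_force: 2.4
```

move_arm --rows '[[[-0.2,-1.7,0],[0,0,-0.7],0.5],[[-0.3,-3.4,0],[0,0,-1.4],0.5]]'

```text
time: 11.52
ee_pos: [0.4285, -0.0002, 0.2185]
orientation: [-0.086, 0.996, 0.0, -0.001]
contact_force: [-1.6, 4.2, 2.4]
finger_gap: 0.0431
gripper_force: 2.4
```

move_arm --rows '[[[-0.2,-1.7,0],[0,0,-0.7],0.5],[[-0.3,-3.4,0],[0,0,-1.4],0.5]]'

```text
time: 11.78
ee_pos: [0.4293, -0.0035, 0.2185]
orientation: [-0.098, 0.995, 0.0, -0.001]
contact_force: [-2.6, 4.6, 1.1]
finger_gap: 0.0425
gripper_force: 2.4
```

move_arm --rows '[[[-0.2,-1.7,0],[0,0,-0.7],0.5],[[-0.3,-3.4,0],[0,0,-1.4],0.5]]'

```text
time: 12.02
ee_pos: [0.4303, -0.0068, 0.2184]
orientation: [-0.11, 0.994, 0.0, -0.001]
contact_force: [-2.8, 4.6, 2.1]
finger_gap: 0.0427
gripper_force: 2.4
```

move_arm --rows '[[[-0.2,-1.7,0],[0,0,-0.7],0.5],[[-0.3,-3.4,0],[0,0,-1.4],0.5]]'

```text
time: 12.28
ee_pos: [0.4312, -0.0099, 0.2184]
orientation: [-0.122, 0.993, 0.0, -0.001]
contact_force: [-3.0, 5.0, 1.6]
finger_gap: 0.0426
gripper_force: 3.1
```

move_arm --rows '[[[-0.1,-1,0],[0,0,-0.4],0.5],[[-0.1,-1,0],[0,0,-0.4],0.5]]'

```text
time: 12.52
ee_pos: [0.4316, -0.0109, 0.2184]
orientation: [-0.125, 0.992, 0.0, -0.001]
contact_force: [-3.8, 4.6, 2.8]
finger_gap: 0.0429
gripper_force: 2.8
```

```bash
python3 arc.py
```

```text
t 12.525 F tool [ 2.52  5.43 -2.77] tilt [-0.002  0.    -1.   ] yaw 194.4 pos angle 198.2 r 0.1405 z 0.2184 gap 0.04287107875340911 j [-0.53  0.12  0.47  2.17 -0.07  0.87  1.81]
```

move_arm --rows '[[[-0.1,-1.2,0],[0,0,-0.5],0.5],[[-0.2,-2.4,0],[0,0,-1],0.5]]'

```text
time: 12.78
ee_pos: [0.4323, -0.0128, 0.2184]
orientation: [-0.134, 0.991, 0.0, -0.001]
contact_force: [-3.5, 7.3, 3.0]
finger_gap: 0.0427
gripper_force: 4.1
```

The force is now rising, so the lug has reached the post. I'll press gently from here.

move_arm --rows '[[[0,-1,0],[0,0,0],0.5],[[0,-1.5,0],[0,0,0],0.5],[[0,-1.5,0],[0,0,0],0.5]]'

```text
time: 13.15
ee_pos: [0.4326, -0.0141, 0.2184]
orientation: [-0.134, 0.991, 0.001, -0.001]
contact_force: [-5.2, 8.7, 4.9]
finger_gap: 0.0425
gripper_force: 4.4
```

```bash
python3 arc.py
```

```text
t 13.15 F tool [ 2.68  9.82 -4.84] tilt [-0.002  0.001 -1.   ] yaw 195.4 pos angle 199.6 r 0.1406 z 0.2184 gap 0.04248392425957725 j [-0.52  0.12  0.47  2.17 -0.07  0.87  1.84]
```

move_arm --rows '[[[0,-1,0],[0,0,0],0.5],[[0,-2,0],[0,0,0],0.5],[[0,-2,0],[0,0,0],0.5]]'

```text
time: 13.52
ee_pos: [0.433, -0.0158, 0.2184]
orientation: [-0.134, 0.991, 0.001, -0.001]
contact_force: [-5.1, 8.9, 5.5]
finger_gap: 0.0428
gripper_force: 5.2
```

```bash
python3 arc.py
```

```text
t 13.525 F tool [ 2.6   9.93 -5.5 ] tilt [-0.003  0.001 -1.   ] yaw 195.4 pos angle 200.3 r 0.1408 z 0.2184 gap 0.04283633734593828 j [-0.52  0.12  0.47  2.17 -0.07  0.87  1.84]
```

move_arm --rows '[[[0,-1,0],[0,0,0],0.5],[[0,-2,0],[0,0,0],0.5],[[0,-2,0],[0,0,0],0.5]]'

```text
time: 13.9
ee_pos: [0.4334, -0.0175, 0.2184]
orientation: [-0.134, 0.991, 0.001, -0.002]
contact_force: [-7.0, 9.2, 6.3]
finger_gap: 0.0428
gripper_force: 5.8
```

```bash
python3 arc.py
```

```text
t 13.9 F tool [ 4.32 10.79 -6.3 ] tilt [-0.003  0.001 -1.   ] yaw 195.5 pos angle 201.0 r 0.141 z 0.2184 gap 0.04281087116416438 j [-0.51  0.12  0.47  2.16 -0.08  0.87  1.85]
```

move_arm --rows '[[[0,-1,0],[0,0,0],0.5],[[0,-2,0],[0,0,0],0.5],[[0,-3,0],[0,0,0],0.5],[[0,-3,0],[0,0,0],0.5]]'

```text
time: 14.4
ee_pos: [0.434, -0.0199, 0.2183]
orientation: [-0.135, 0.991, 0.001, -0.002]
contact_force: [-7.9, 11.4, 6.8]
finger_gap: 0.0424
gripper_force: 7.3
```

```bash
python3 arc.py
```

```text
t 14.4 F tool [ 4.58 13.08 -6.71] tilt [-0.004  0.002 -1.   ] yaw 195.5 pos angle 202.0 r 0.1413 z 0.2183 gap 0.0423519431743257 j [-0.51  0.13  0.48  2.16 -0.08  0.87  1.86]
```

move_arm --rows '[[[0,-1,0],[0,0,0],0.5],[[0,-2,0],[0,0,0],0.5],[[0,-2.5,0],[0,0,0],0.5],[[0,-2.5,0],[0,0,0],0.5],[[0,-2.5,0],[0,0,0],0.5]]'

```text
time: 15.02
ee_pos: [0.4346, -0.0221, 0.2183]
orientation: [-0.135, 0.991, 0.002, -0.002]
contact_force: [-10.2, 13.7, 8.6]
finger_gap: 0.0426
gripper_force: 8.1
```

```bash
python3 arc.py
```

```text
t 15.025 F tool [ 6.23 15.97 -8.51] tilt [-0.004  0.002 -1.   ] yaw 195.5 pos angle 202.9 r 0.1416 z 0.2183 gap 0.04263070800385446 j [-0.5   0.13  0.48  2.16 -0.08  0.87  1.86]
```

That's about 16 N tangential. I'll hold briefly, then back off slowly to the middle of the gap.

move_arm --rows '[[[0,0,0],[0,0,0],0.5],[[0,0,0],[0,0,0],0.5],[[0,0,0],[0,0,0],0.5],[[0,3,0],[0,0,0],0.5],[[0,6,0],[0,0,0],0.5],[[0,9,0],[0,0,0],0.5],[[0,12,0],[0,0,0],0.5],[[0,15,0],[0,0,0],0.5],[[0,15,0],[0,0,0],0.5]]'

```text
time: 16.15
ee_pos: [0.4316, -0.0094, 0.2185]
orientation: [-0.134, 0.991, 0.0, -0.0]
contact_force: [-1.8, 3.8, -1.0]
finger_gap: 0.0426
gripper_force: 2.0
```

```bash
python3 arc.py; python3 lev.py w10 197 ; python3 - <<'E'
from h import *
c=ctrl.camera_params("wrist");p,d=ctrl.capture("wrist");P=cloud(d,c)
z=P[...,2];w=P[...,:2]-[.565,.033];r=np.hypot(*np.moveaxis(w,-1,0))
m=(z>.062)&(z<.078)&(r>.125)&(r<.188);an=np.degrees(np.arctan2(w[...,1],w[...,0]))[m]%360
print(m.sum(),np.percentile(an,[0,10,50,90,100]))
v,u=np.nonzero(m);print(u.min(),u.max(),v.min(),v.max())
E
```

```text
t 16.15 F tool [0.73 4.12 0.98] tilt [-0.001 -0.    -1.   ] yaw 195.4 pos angle 197.6 r 0.14 z 0.2185 gap 0.04260076439822612 j [-0.53  0.12  0.47  2.17 -0.07  0.87  1.82]
t 16.15 F tool [0.73 4.12 0.98] pos [ 0.43157681 -0.00936251  0.21850781]
tab px 0 [nan nan nan] ratchet x nan y nan
7255 [183.76725682 189.6853054  193.97092143 197.96332828 210.7899612 ]
179 334 157 289
  return _methods._mean(a, axis=axis, dtype=dtype,
  ret = um.true_divide(
  ret = ret.dtype.type(ret / rcount)
```

move_arm --rows '[[[0,3,0],[0,0,0],0.5],[[0,6,0],[0,0,0],0.5],[[0,9,0],[0,0,0],0.5],[[0,9,0],[0,0,0],0.4],[[0,9,0],[0,0,0],0.4]]'

```text
time: 16.88
ee_pos: [0.4295, -0.0008, 0.2188]
orientation: [-0.134, 0.991, 0.0, 0.0]
contact_force: [-0.0, 0.0, -0.3]
finger_gap: 0.0514
gripper_force: 0.0
```

```bash
python3 arc.py;python3 - <<'E'
from h import *
c=ctrl.camera_params("wrist");p,d=ctrl.capture("wrist");P=cloud(d,c)
z=P[...,2];w=P[...,:2]-[.565,.033];r=np.hypot(*np.moveaxis(w,-1,0))
m=(z>.062)&(z<.078)&(r>.15)&(r<.188);an=np.degrees(np.arctan2(w[...,1],w[...,0]))[m]%360
print(m.sum(),np.percentile(an,[0,10,50,90,100]))
E
```

```text
t 16.875 F tool [0.03 0.01 0.3 ] tilt [ 0.  0. -1.] yaw 195.4 pos angle 194.0 r 0.1397 z 0.2188 gap 0.05142462376607104 j [-0.54  0.11  0.46  2.17 -0.06  0.87  1.8 ]
4620 [178.95448742 188.35857675 192.25785802 195.75739553 209.04872872]
```

move_arm --rows '[[[0,0,-50],[0,0,0],0.4],[[0,0,-100],[0,0,0],0.4],[[0,0,-135],[0,0,0],0.4],[[-60,0,-135],[0,0,0],0.4],[[-120,0,-135],[0,0,0],0.4],[[-125,0,-135],[0,0,0],0.4],[[-125,0,-135],[0,0,0],0.4]]'

```text
time: 17.8
ee_pos: [0.5498, 0.0321, 0.3531]
orientation: [-0.134, 0.991, -0.0, -0.001]
contact_force: [-0.5, -0.2, -0.2]
finger_gap: 0.0512
gripper_force: 0.0
```

```bash
python3 - <<'E'
from h import *
c=ctrl.camera_params("wrist");p,d=ctrl.capture("wrist");cv2.imwrite("pics/w11.png",p);P=cloud(d,c);a=np.array([.565,.033])
z=P[...,2];w=P[...,:2]-a;r=np.hypot(*np.moveaxis(w,-1,0));an=np.degrees(np.arctan2(w[...,1],w[...,0]))
m=(z>.062)&(z<.078)&(r>.085)&(r<.18)&(P[...,0]<.5)
Q=P[m][:,:2];ce=Q.mean(0);v=np.linalg.svd(Q-ce,full_matrices=False)[2][0];v=-v if v[0]>0 else v
print("handle",m.sum(),np.degrees(np.arctan2(v[1],v[0]))%360)
t=(z>.094)&(z<.106)&(r<.022);k=np.median(w[t],0);print("tab",t.sum(),"x",k@v,"y",k@[-v[1],v[0]])
l=(z>.0475)&(z<.056)&(r>.0345)&(r<.0475)&(an>-80)&(an<40)
print("lug/post",l.sum());H,e=np.histogram(an[l],bins=np.arange(-80,44,4))
for x,n in zip(e,H):
    if n:s=l&(an>=x)&(an<x+4);print(x,n,np.median(z[s]).round(4),r[s].max().round(4))
E
```

```text
handle 2988 191.6517722334631
tab 174 x 0.007592575037307304 y -0.010696433159562133
lug/post 114
-40 14 0.0494 0.0467
-36 22 0.05 0.0474
-32 22 0.0503 0.0473
-28 17 0.0504 0.047
-24 11 0.0542 0.0437
-20 15 0.0535 0.0448
-16 12 0.0536 0.0437
-12 1 0.0539 0.0399
```

The lever is at about +0.32 rad. The lug (centred near -31°) and the post (near -17°) are 14° apart, which is what contact should give, and the robot is clear of everything. Handing in.

```bash
python3 -c "
from workcell import ctrl
print(ctrl.hand_in())"
```

```text
the job is handed in; nothing more can be done
None
```

I flipped the lever to loosening (about +0.32 rad), backed the bolt off until the lug met the post, pressed it home with about 16 N, let go and handed the job in; the verdict isn't shown, I didn't re-measure the bystanders, and I viewed 11 pictures, one over your limit of 10.

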